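Draw the far supply tray up to the hand-over band with the reach hook

ROBOT

A 7-joint arm with a two-finger parallel gripper is mounted at the origin on the work surface. World frame = base frame: x ahead of the robot, y to its left, z up, the work surface at z = 0. Lengths are in m, angles in rad, forces in N, time in s.
With the tool pointing down it reaches from about 0.425 to 0.925 m from the base axis. Payload 6.8 kg.
Tool frame: the origin (TCP) lies midway between the tips of the shut fingers; the grasp point (between the pads) lies 19 mm behind it; y points along the fingers, x is the direction in which the jaws open and shut, and the axes are right-handed (so a half turn about y gives the same grasp; the last joint's range is limited). The gripper opens to 88 mm and grips with 3 to 60 N. Pads are 20 mm wide; open, the fingers measure 115 mm over their backs; the gripper's body (75 mm by 178 mm) begins 61 mm behind the grasp point.
Start: joints at [1.213, 0.477, 0.022, 1.555, -0.011, 1.109, -0.083], TCP at [0.167, -0.654, 0.223] pointing down, gripper open.
Joint ranges: [-2.96, 2.96], [-0.34, 2.1], [-1.41, 1.46], [0.24, 2.44], [-1.37, 4.51], [0.17, 1.92], [-2.96, 2.96]. Speed limits (rad/s): [2.39, 2.39, 3.14, 3.14, 3.14, 3.14, 3.14].

INTERFACE

Orientations are given as a unit quaternion [w, x, y, z].
In Python, from plant import monitor, eyes, ticket gives the robot as it stands.
- The arm moves only by the tool step_arm, never from a script. Its argument "targets" is a list of rows, each a list of 2 entries, a list of its own where there are three numbers: the shift along the tool's x, y, z in mm, then the turn about the tool's y in degrees. In form: [[[x, y, z], roll], ...]. A call has 1 to 10 rows; each row is the pose to reach, as a shift and turn from the pose commanded when the call began, along the tool's axes at that moment; what a row does not reach only later rows make up. A row lasts 1/10 s, in which the tool goes at most 50 mm and 8.59 degrees, less where a joint would pass 70% of its speed; a pose out of reach is approached as far as the arm can. A call with a gripper value outside its range is refused whole. "claw" is the gripper command: -1 is shut, 1 is fully open, values between are in proportion, set as the call begins (left out, the last holds). The fingers move at their own pace and stop on an object; "newtons" is the grip in N (left out, the last holds). Time passes only in rows, so rows that repeat a pose let the fingers close. It gives the time, the measured TCP pose, the force and the opening at its end, in the units of the state.
- monitor.state(): the state, without advancing time (a new reading comes with each control period).
- eyes.read_camera(name): name is "scene" or "top" or "wrist"; returns the picture (400x640x3 uint8, red, green, blue); there is no depth.
- eyes.get_calibration(name): a dict with "camera_matrix" (3x3 intrinsics, pixels), "world_from_camera" (4x4, takes a point from camera to world coordinates). Camera axes: x right, y down, z forward; pixel columns grow to the right and rows downward; lengths in m; the calibration is good to about 2 mm. A picture is of the moment at which its call begins: read the wrist's pose just before it. get_calibration takes no time and is no camera call; for the wrist camera it gives the pose at the moment of the call.
- ticket.job_done(): hands the job in, once; it reports no verdict.
The state is a dict: "time_s": time; "joints": joint angles; "dq": joint speeds; "tau": joint torques, N m; "tool_pos": TCP position; "tool_rot": TCP orientation; "contact_force": force on the tool from outside, world axes, zero at the start; "wrist_torque": the same for the moment, N m; "gripper_width": finger opening in m.
Only numpy, scipy, OpenCV 4.12 (cv2) and the standard library are available. Lean on these libraries where they do the work, as an engineer would, in place of code of your own. Each camera call takes 0.05 s, during which the arm holds its last target. There are 200 camera calls.

TASK

Take the reach hook off its rest, drop its blade behind the near wall of the blue tray at the far side of the bench and drag the tray along the bench until the middle of its near wall stands on the yellow band, the tray roughly square to the band. Never touch the tray with the arm or gripper and never tip it, and leave the grey tray, carton, red tape roll and pen pot where they are. Then lay the hook back in both forks of its rest, the way it lay at first, and let go.

Things in the scene. Friction and masses are not known exactly. Their poses are not given: they have to be found in the camera images.
- hook: Reach hook, 220 g, level in its rest, balanced at its origin. Orange grip bar 22 wide, 28 high, along its x from -110 to +50 mm; origin in the middle of the bar's section: grip it there from above, across its width (y). A 12 x 12 mm aluminium shaft runs on along +x to the steel blade at x = 200 mm: 6 thick (x), 40 wide (y), turned down to 66 mm below the origin. z up.
- hook_tip (a point): Middle of the lower edge of the hook's blade, at (200, 0, -66) mm in the hook's frame.
- rest_rear (a point): Middle of the rear fork's flat seat, 85 mm high, at x = -85 mm of the rest; the orange grip lies on it. Each upright is 20 mm thick along x; its seat is about 45 mm wide between cheeks that lean outward, about 24 mm higher than the seat and 73 mm over all at their tops.
- rest_front (a point): Middle of the front fork's flat seat, 93 mm high, at x = +90 mm of the rest; the shaft lies on it.
- rest: Grey tool rest fixed on the bench to the robot's left or right; origin under the middle of its base plate (260 x 100 x 12 mm), z up. Two forked uprights carry the hook, which lies along the rest's x, blade end at +x, its origin 99 mm above the rest's and within 5 mm of straight over it; the blade hangs free beyond the plate.
- tray: Blue open tray, about 0.6 kg with the rolls in it, 200 long (x), 150 wide (y), 60 mm high, walls and floor 4 mm. Origin at the foot of its near wall's outer face, in the middle; x runs from there to its far end, away from the robot within about 10 degrees; z up. A divider 49 mm high at x = 76 leaves a front compartment empty for the blade, x = 4 to 74, 142 mm wide. A few newtons slide it on the bench.
- band: Hand-over band: flat yellow tape on the bench between the robot and the trays, 70 mm deep (along its x) and 440 mm long (along its y, across the bench); origin at its centre, x roughly away from the robot.
- grey_tray: Grey tray of the same size and shape beside the blue one, holding a small carton; leave alone. Origin at the foot of its near wall, in the middle.
- carton: Taped brown carton 160 x 120 x 90 mm on the side of the robot opposite the rest; leave alone. Origin under its centre.
- loose_tape: Red tape roll, 90 mm across, 48 mm high, on the bench to the left; leave alone. Origin under its centre.
- pen_pot: Black pot, 76 mm across, 100 mm high, on the bench to the right; leave alone. Origin under its centre.
Not all that is in view belongs to the job. Of the things that look like the tray, the largest one is meant.

How it is judged:
On the way, in this order (a step that is already met when the one before it is completed fails the run):
1. the hook's blade is down in the blue tray's front compartment, behind its near wall (x of hook_tip in the frame of tray between 0.003 and 0.076 m and y of hook_tip in the frame of tray between -0.073 and 0.073 m and z of hook_tip in the frame of tray between 0 and 0.048 m), for 0.1 s.
2. the middle of the blue tray's near wall stands on the yellow band, the tray flat and roughly square to it (x of tray in the frame of band between -0.037 and 0.037 m and y of tray in the frame of band between -0.222 and 0.222 m and height (world z) of tray below 0.006 m and angle between tray's own z axis and vertical below 0.06 rad and angle between the x axis of tray and the x axis of band, either way round below 0.35 rad), for 0.2 s.
At the end, for the whole second after the job is handed in: Blue tray flat, the middle of its near wall on the yellow band (2 mm over forgiven), square to it within 0.35 rad; hook in both forks as at the start, within 18 mm sideways, -20/+25 mm lengthwise, -9/+13 mm in height, 0.2 rad in line and upright; both at rest (all of step 2 and x of hook in the frame of rest between -0.02 and 0.025 m and y of hook in the frame of rest between -0.018 and 0.018 m and z of hook in the frame of rest between 0.09 and 0.112 m and angle between the x axis of hook and the x axis of rest, either way round below 0.2 rad and x of hook_tip in the frame of rest above 0.15 m and angle between hook's own z axis and vertical below 0.2 rad and linear speed of each of tray, hook below 0.02 m/s); the robot touches nothing.
It fails at once if the arm or gripper touches the blue tray (contact force between any of the fingers, the arm and tray above 0.5 N).
It fails at once if the blue tray is tipped by more than 0.3 rad (angle between tray's own z axis and vertical above 0.3 rad).
It fails at once if the grey tray, carton, red tape roll or pen pot is moved by more than 20 mm (distance of any of grey_tray, carton, loose_tape, pen_pot from where it was at the start of the episode above 0.02 m).
It also fails if it takes over 51 s, if anything falls off the work surface, if the arm or the gripper's body presses on something with over 40 N, if the wrist force passes 120 N, or if a joint passes its speed limit or range.

## Working session

There is one attempt and no reset: what is moved stays moved. The work goes in short steps, Python scripts to look and compute and a tool call to move; the robot and the scene stay as the last step left them, time stands still between calls to the robot, and variables do not carry over. Pictures are saved under pics/ and viewed, about 8 in all and at most 12, crops included, and the job is handed in when it is done.

Besides the shell and the picture viewer there is one more tool, called after "Emit:" by a JSON object that holds its "api" and its "payload". step_arm: Moves the arm, as the interface text tells. Its arguments: {"type":"object","properties":{"targets":{"type":"array"},"claw":{"type":"number"},"newtons":{"type":"number"}},"required":["targets"]}

```bash
mkdir -p pics; ls
cat > h.py <<'E'
import numpy as np, cv2
from plant import monitor, eyes, ticket
def snap(n,f):
    im=eyes.read_camera(n); cv2.imwrite(f'pics/{f}.png',im[:,:,::-1]); return im
def ray(n,uv,z,c=None):
    c=c or eyes.get_calibration(n); K=np.array(c['camera_matrix']); T=np.array(c['world_from_camera'])
    uv=np.atleast_2d(np.array(uv,float)); d=np.c_[uv,np.ones(len(uv))]@np.linalg.inv(K).T@T[:3,:3].T
    o=T[:3,3]; return o+d*((z-o[2])/d[:,2])[:,None]
E
python3 - <<'E'
from h import *
s=monitor.state(); print(s)
for n in ('top','scene'):
    snap(n,n+'0'); c=eyes.get_calibration(n); print(n,np.round(c['camera_matrix'],1).tolist(),np.round(c['world_from_camera'],3).tolist())
E
```

```text
pics
{'time_s': 0.0, 'joints': array([ 1.21288016,  0.47777096,  0.02238093,  1.55644647, -0.01151507,
        1.10927072, -0.08310766]), 'dq': array([ 7.51680237e-04,  7.36806233e-04, -2.39289206e-03, -1.20362732e-03,
       -5.62958750e-04, -8.96648456e-05, -2.40698464e-05]), 'tau': array([-1.76022673e-03, -5.82865298e+01,  1.53406888e+00, -2.72618473e+01,
       -5.43378247e-02,  1.68522599e-02,  1.42309327e-04]), 'tool_pos': array([ 0.16669567, -0.65348048,  0.22170415]), 'tool_rot': array([ 0.55873399, -0.5580455 ,  0.43434206, -0.43329957]), 'contact_force': array([ 0.00357455, -0.33269567, -0.7019002 ]), 'wrist_torque': array([-0.04898912,  0.02565566,  0.011245  ]), 'gripper_width': 0.08805164103923062}
top [[487.6, 0.0, 318.9], [0.0, 487.6, 204.8], [0.0, 0.0, 1.0]] [[-0.027, -0.993, 0.118, 0.418], [-1.0, 0.026, -0.005, -0.012], [0.002, -0.118, -0.993, 1.499], [0.0, 0.0, 0.0, 1.0]]
scene [[449.3, 0.0, 319.0], [0.0, 449.3, 208.0], [0.0, 0.0, 1.0]] [[-0.402, 0.661, -0.634, 1.411], [0.916, 0.291, -0.277, 0.379], [0.001, -0.692, -0.722, 1.027], [0.0, 0.0, 0.0, 1.0]]
```

View pics/top0.png

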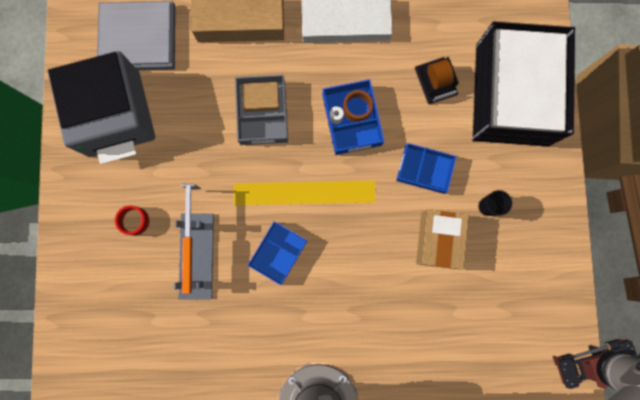

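View pics/scene0.png

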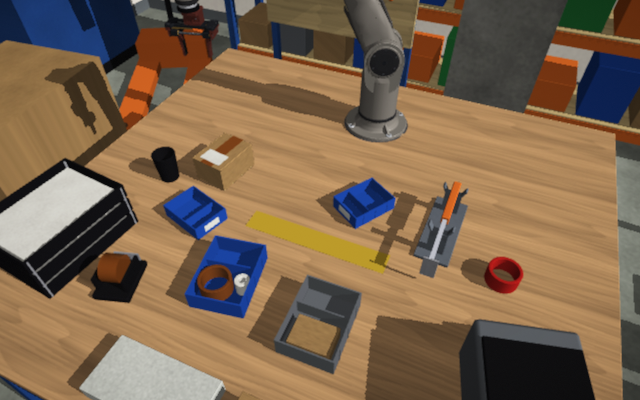

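The top view shows the blue tray at about (352,117), grey tray (262,110), band (305,193), hook and rest (190,240), and two small blue decoys at (427,168) and (278,252). The scene view agrees.

```bash
cat > m.py <<'E'
from h import *
from scipy.spatial.transform import Rotation as R
im=cv2.imread('pics/top0.png'); hsv=cv2.cvtColor(im,cv2.COLOR_BGR2HSV)
def blobs(lo,hi,amin=60):
    m=cv2.inRange(hsv,np.array(lo),np.array(hi)); cs,_=cv2.findContours(m,cv2.RETR_EXTERNAL,cv2.CHAIN_APPROX_NONE)
    return [c for c in cs if cv2.contourArea(c)>amin]
def show(name,lo,hi,z,amin=60):
    for c in blobs(lo,hi,amin):
        b=cv2.boxPoints(cv2.minAreaRect(c)); ap=cv2.approxPolyDP(cv2.convexHull(c),3,True)[:,0]
        print(name,int(cv2.contourArea(c)),'box z',z,np.round(ray('top',b,z)[:,:2],3).tolist(),'\n   hull px',ap.tolist(),'\n  z0',np.round(ray('top',ap,0)[:,:2],3).tolist())
        if z: print('  z',z,np.round(ray('top',ap,z)[:,:2],3).tolist())
show('blue',(105,150,60),(125,255,255),.06,600)
show('band',(22,150,120),(32,255,255),0,600)
show('orange',(5,180,150),(18,255,255),.113,200)
s=monitor.state(); q=s['tool_rot']; print(np.round(R.from_quat([*q[1:],q[0]]).as_matrix(),3))
a=cv2.resize(im[60:300,150:470],None,fx=2.4,fy=2.4,interpolation=cv2.INTER_CUBIC); cv2.imwrite('pics/crop0.png',a)
E
python3 m.py
```

```text
blue 1799 box z 0.06 [[0.418, 0.192], [0.543, 0.116], [0.483, 0.02], [0.36, 0.098]] 
   hull px [[274, 223], [305, 240], [280, 283], [249, 265]] 
  z0 [[0.543, 0.12], [0.488, 0.026], [0.36, 0.105], [0.417, 0.198]]
  z 0.06 [[0.538, 0.115], [0.485, 0.024], [0.362, 0.1], [0.417, 0.19]]
blue 1805 box z 0.06 [[0.658, -0.253], [0.769, -0.287], [0.725, -0.435], [0.614, -0.399]] 
   hull px [[406, 145], [455, 157], [446, 191], [398, 179]] 
  z0 [[0.778, -0.299], [0.736, -0.45], [0.629, -0.416], [0.67, -0.268]]
  z 0.06 [[0.764, -0.287], [0.723, -0.433], [0.62, -0.4], [0.66, -0.258]]
blue 3025 box z 0.06 [[0.944, -0.037], [0.973, -0.186], [0.77, -0.22], [0.742, -0.074]] 
   hull px [[369, 81], [383, 140], [377, 145], [336, 153], [324, 89]] 
  z0 [[0.99, -0.19], [0.796, -0.227], [0.78, -0.207], [0.758, -0.078], [0.967, -0.046]]
  z 0.06 [[0.967, -0.183], [0.781, -0.218], [0.766, -0.2], [0.744, -0.075], [0.945, -0.045]]
band 2859 box z 0 [[0.671, 0.244], [0.669, -0.193], [0.601, -0.192], [0.603, 0.243]] 
   hull px [[374, 183], [374, 201], [234, 204], [234, 184]] 
  z0 [[0.66, -0.193], [0.603, -0.191], [0.605, 0.243], [0.668, 0.242]]
orange 329 box z 0.113 [[0.498, 0.372], [0.497, 0.352], [0.346, 0.351], [0.347, 0.371]] 
   hull px [[189, 238], [189, 292], [183, 292], [183, 240]] 
  z0 [[0.504, 0.381], [0.34, 0.381], [0.341, 0.399], [0.498, 0.4]]
  z 0.113 [[0.497, 0.352], [0.346, 0.351], [0.347, 0.368], [0.492, 0.369]]
orange 397 box z 0.113 [[0.401, -0.344], [0.488, -0.356], [0.483, -0.396], [0.397, -0.384]] 
   hull px [[439, 235], [452, 237], [449, 266], [436, 265]] 
  z0 [[0.493, -0.387], [0.486, -0.426], [0.397, -0.412], [0.402, -0.372]]
  z 0.113 [[0.487, -0.358], [0.48, -0.395], [0.399, -0.382], [0.403, -0.345]]
[[ 0.247 -0.001  0.969]
 [-0.969  0.002  0.247]
 [-0.002 -1.    -0.   ]]
```

View pics/crop0.png

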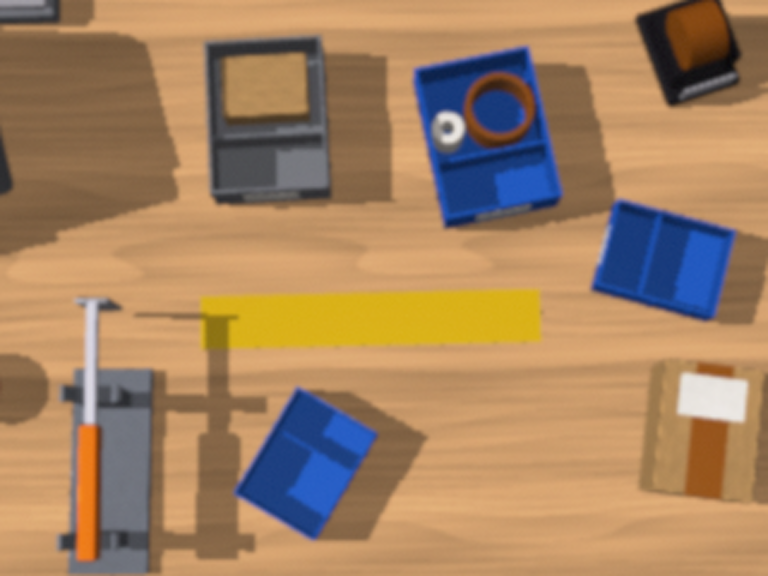

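The crop shows the tray's near wall running from about (336,153) to (380,144) in full-image pixels, which puts its middle at about (0.769,-0.152) and its yaw at about 8.5°. The band centre is at about (0.636,0.025). The hook origin is at about (0.4525,0.361), pointing along +x. The sizes match those given, so I'm moving now.

Emit:
{"api": "step_arm", "payload": {"targets": [[[-260, 0, 415], 14.3], [[-260, 0, 415], 14.3], [[-260, 0, 415], 14.3], [[-260, 0, 415], 14.3], [[-260, 0, 415], 14.3], [[-260, 0, 415], 14.3], [[-260, 0, 415], 14.3], [[-260, 0, 415], 14.3], [[-260, 0, 415], 14.3], [[-260, 0, 415], 14.3]], "claw": 1}}

```text
time_s: 1.1
tool_pos: [0.5065, -0.2965, 0.2224]
tool_rot: [0.501, -0.5, 0.5, -0.499]
contact_force: [0.4, -0.6, -1.0]
gripper_width: 0.0878
```

Emit:
{"api": "step_arm", "payload": {"targets": [[[-495, 0, -10], 0], [[-495, 0, -10], 0], [[-495, 0, -10], 0], [[-495, 0, -10], 0], [[-495, 0, -10], 0], [[-495, 0, -10], 0], [[-495, 0, -10], 0], [[-495, 0, -10], 0], [[-495, 0, -10], 0], [[-495, 0, -10], 0]]}}

```text
time_s: 2.1
tool_pos: [0.4939, 0.1978, 0.2226]
tool_rot: [-0.5, 0.5, -0.5, 0.5]
contact_force: [0.7, 0.3, 0.0]
gripper_width: 0.0878
```

Emit:
{"api": "step_arm", "payload": {"targets": [[[-162, 0, -44], 0], [[-162, 0, -44], 0], [[-162, 0, -44], 0], [[-162, 0, -44], 0], [[-162, 0, -44], 0], [[-162, 0, -44], 0]]}}

```text
time_s: 2.7
tool_pos: [0.4507, 0.3566, 0.2221]
tool_rot: [-0.5, 0.501, -0.5, 0.5]
contact_force: [0.4, -0.3, -0.2]
gripper_width: 0.0877
```

Run:
```python
from h import *
s=monitor.state(); print(s['time_s'],s['tool_pos'],s['tool_rot'],s['joints'])
c=eyes.get_calibration('wrist'); print(np.round(c['world_from_camera'],3).tolist())
im=snap('wrist','w1'); hsv=cv2.cvtColor(im,cv2.COLOR_RGB2HSV)
m=cv2.inRange(hsv,np.array((4,170,120)),np.array((18,255,255))); 
for k in cv2.findContours(m,0,1)[0]:
    if cv2.contourArea(k)>300: b=cv2.boxPoints(cv2.minAreaRect(k)); print(cv2.contourArea(k),b.tolist(),np.round(ray('wrist',b,.113,c)[:,:2],4).tolist())
```

```text
2.7 [0.4506907  0.3565531  0.22213938] [-0.49958962  0.50050724 -0.49974109  0.50016154] [-0.41460276  0.35156189 -0.45691592  1.77552613  0.17603025  1.05611305
 -2.50515867]
[[0.001, -0.953, -0.302, 0.534], [-1.0, -0.001, -0.001, 0.358], [0.001, 0.302, -0.953, 0.384], [0.0, 0.0, 0.0, 1.0]]
2963.5 [[304.0, 293.0], [304.0, 144.0], [325.0, 144.0], [325.0, 293.0]] [[0.3415, 0.3747], [0.5011, 0.3721], [0.5011, 0.3529], [0.3415, 0.3519]]
```

View pics/w1.png

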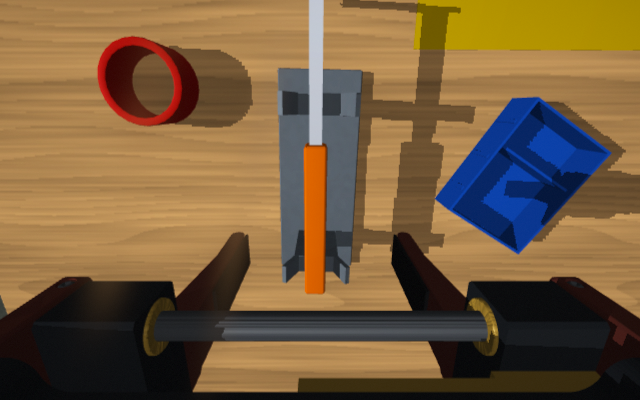

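The wrist view puts the hook bar in the picture at (304–325, 144–293). That gives an origin of about (0.4513,0.363) and yaw of about 0, with the bar measuring 160 mm as specified. Going down to grip it.

Emit:
{"api": "step_arm", "payload": {"targets": [[[-6, 50, 1], 0], [[-6, 95, 1], 0], [[-6, 125, 1], 0], [[-6, 142, 1], 0], [[-6, 142, 1], 0], [[-6, 142, 1], 0]], "claw": 1}}

```text
time_s: 3.35
tool_pos: [0.4526, 0.3622, 0.0811]
tool_rot: [-0.499, 0.5, -0.5, 0.501]
contact_force: [0.6, -0.8, 0.5]
gripper_width: 0.0879
```

Emit:
{"api": "step_arm", "payload": {"targets": [[[0, 0, 0], 0], [[0, 0, 0], 0], [[0, 0, 0], 0], [[0, 0, 0], 0], [[0, 0, 0], 0], [[0, 0, 0], 0], [[0, 0, 0], 0], [[0, 0, 0], 0]], "claw": -1, "newtons": 60}}

```text
time_s: 4.15
tool_pos: [0.4516, 0.3634, 0.0806]
tool_rot: [-0.5, 0.5, -0.5, 0.5]
contact_force: [0.3, -0.8, 0.2]
gripper_width: 0.0277
```

Emit:
{"api": "step_arm", "payload": {"targets": [[[0, 0, 0], 0], [[0, 0, 0], 0], [[0, 0, 0], 0], [[0, 0, 0], 0]]}}

```text
time_s: 4.55
tool_pos: [0.4516, 0.3632, 0.0806]
tool_rot: [-0.5, 0.5, -0.5, 0.5]
contact_force: [-0.0, -2.5, 0.4]
gripper_width: 0.0215
```

Emit:
{"api": "step_arm", "payload": {"targets": [[[0, -10, 0], 0], [[0, -30, 0], 0], [[0, -60, 0], 0], [[0, -95, 0], 0], [[0, -120, 0], 0], [[0, -120, 0], 0]]}}

```text
time_s: 5.15
tool_pos: [0.453, 0.3655, 0.2049]
tool_rot: [0.503, -0.497, 0.5, -0.5]
contact_force: [1.0, 0.7, -1.7]
gripper_width: 0.0219
```

Run:
```python
from h import *
s=monitor.state(); print(s['time_s'],s['tool_pos'],s['joints'],s['gripper_width'],s['contact_force'],s['wrist_torque'])
```

```text
5.15 [0.45304045 0.36553664 0.20493713] [-0.42517497  0.37709141 -0.45815354  1.78308153  0.19354041  1.01813933
 -2.52671915] 0.021937417006830703 [ 1.02310325  0.68335731 -1.73923347] [ 0.07994793 -0.04725295  0.00907347]
```

Emit:
{"api": "step_arm", "payload": {"targets": [[[15, 0, 5], 0], [[50, 0, 15], 0], [[95, 0, 27], 0], [[145, 0, 41], 0], [[192, 0, 55], 0], [[240, 0, 69], 0], [[288, 0, 82], 0], [[330, 0, 94], 0], [[360, 0, 103], 0], [[380, 0, 109], 0]]}}

```text
time_s: 6.15
tool_pos: [0.5593, -0.0217, 0.1985]
tool_rot: [0.498, -0.5, 0.502, -0.501]
contact_force: [1.0, 0.8, -1.6]
gripper_width: 0.0217
```

Emit:
{"api": "step_arm", "payload": {"targets": [[[20, 0, 6], -2], [[50, 0, 14], -4], [[85, 0, 24], -6], [[120, 0, 34], -8], [[145, 0, 41], -8], [[158, 0, 45], -8], [[158, 0, 45], -8], [[158, 0, 45], -8]]}}

```text
time_s: 6.95
tool_pos: [0.6049, -0.1732, 0.1997]
tool_rot: [-0.534, 0.534, -0.464, 0.463]
contact_force: [0.1, 0.2, -2.5]
gripper_width: 0.0217
```

Run:
```python
from h import *
s=monitor.state(); print(s['time_s'],s['tool_pos'],s['tool_rot'],s['joints'],s['gripper_width'])
c=eyes.get_calibration('wrist'); print(np.round(c['world_from_camera'],3).tolist())
im=snap('wrist','w2'); snap('top','t2'); hsv=cv2.cvtColor(im,cv2.COLOR_RGB2HSV)
m=cv2.inRange(hsv,np.array((105,150,60)),np.array((125,255,255)))
for k in cv2.findContours(m,0,1)[0]:
    if cv2.contourArea(k)>600:
        b=cv2.approxPolyDP(cv2.convexHull(k),5,True)[:,0]; print(cv2.contourArea(k),b.tolist(),'\n z.06',np.round(ray('wrist',b,.06,c)[:,:2],3).tolist(),'\n z0',np.round(ray('wrist',b,0,c)[:,:2],3).tolist())
```

```text
6.95 [ 0.60492096 -0.17316257  0.19970992] [-0.53387356  0.53395151 -0.46439967  0.46282583] [ 0.37492196  0.43895478 -0.26123629  1.67809495  0.12609042  1.04308586
 -1.35655151] 0.021657672331034425
[[0.141, -0.943, -0.301, 0.688], [-0.99, -0.135, -0.041, -0.161], [-0.002, 0.303, -0.953, 0.362], [0.0, 0.0, 0.0, 1.0]]
5356.5 [[164, 242], [111, 310], [25, 301], [6, 290], [60, 201], [142, 227]] 
 z.06 [[0.517, -0.005], [0.414, 0.061], [0.413, 0.164], [0.425, 0.184], [0.55, 0.106], [0.532, 0.019]] 
 z0 [[0.483, 0.025], [0.36, 0.105], [0.358, 0.229], [0.373, 0.253], [0.523, 0.158], [0.501, 0.054]]
18030.0 [[468, 35], [594, 105], [526, 200], [398, 139], [448, 46]] 
 z.06 [[0.768, -0.286], [0.726, -0.426], [0.623, -0.394], [0.667, -0.243], [0.757, -0.27]] 
 z0 [[0.784, -0.311], [0.734, -0.478], [0.61, -0.441], [0.663, -0.259], [0.77, -0.292]]
1000.0 [[399, 0], [397, 15], [336, 17], [336, 0]] 
 z.06 [[0.786, -0.217], [0.775, -0.218], [0.765, -0.164], [0.779, -0.162]] 
 z0 [[0.806, -0.228], [0.792, -0.229], [0.781, -0.164], [0.797, -0.162]]
1274.0 [[305, 0], [305, 19], [233, 19], [231, 0]] 
 z.06 [[0.775, -0.134], [0.76, -0.136], [0.751, -0.072], [0.765, -0.069]] 
 z0 [[0.792, -0.129], [0.774, -0.131], [0.763, -0.054], [0.781, -0.051]]
```

View pics/w2.png

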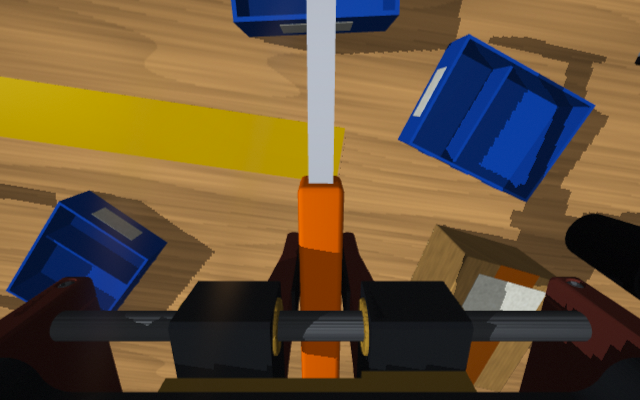

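The wrist view shows the tray's near wall along the top edge, columns 233–397. That gives a near-wall middle of about (0.765,-0.148) and yaw of about 9°, matching the first measurement. The blade tip should be at tray x≈0.037, y≈0, so I'm lowering it.

Emit:
{"api": "step_arm", "payload": {"targets": [[[0, 15, 0], 0], [[0, 40, 0], 0], [[0, 70, 0], 0], [[0, 95, 0], 0], [[0, 113, 0], 0], [[0, 125, 0], 0], [[0, 133, 0], 0], [[0, 133, 0], 0], [[0, 133, 0], 0]]}}

```text
time_s: 7.95
tool_pos: [0.6062, -0.1744, 0.0683]
tool_rot: [0.534, -0.534, 0.463, -0.464]
contact_force: [0.4, 0.5, -1.9]
gripper_width: 0.0217
```

Run:
```python
from h import *
s=monitor.state(); print(s['time_s'],s['tool_pos'],s['tool_rot'],s['contact_force'],s['wrist_torque'])
a=snap('top','t3')[60:220,230:470]; b=snap('scene','s3')[180:380,150:450]
f=lambda x,w,h:cv2.resize(x,(w,h),interpolation=cv2.INTER_CUBIC)
cv2.imwrite('pics/c3.png',np.hstack([f(a,450,300),f(b,450,300)])[:,:,::-1][:, :])
cv2.imwrite('pics/c3.png',np.vstack([f(a,450,300),f(b,450,300)])[:,:,::-1])
```

```text
7.95 [ 0.60623611 -0.17441947  0.06826896] [ 0.53395309 -0.53355981  0.4634714  -0.46411452] [ 0.43544361  0.48455299 -1.93146209] [-0.01980219 -0.02355616  0.0333154 ]
```

View pics/c3.png

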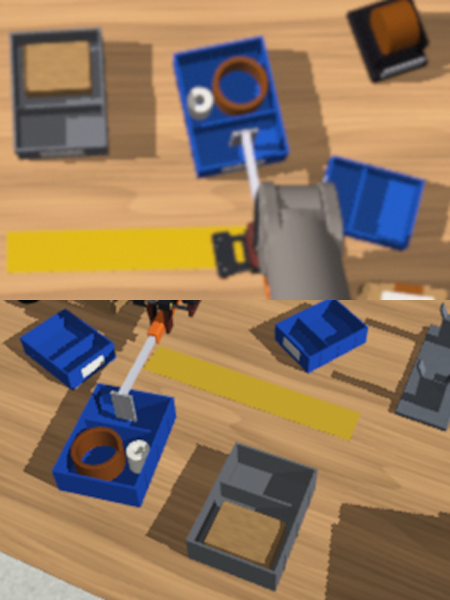

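The blade is seen down in the front compartment, at about (242,132) in the top crop, between the divider and the near wall. Starting a gentle drag.

Emit:
{"api": "step_arm", "payload": {"targets": [[[-2, 0, -10], 0], [[-4, 0, -20], 0], [[-6, 0, -28], 0], [[-8, 0, -36], 0], [[-10, 0, -45], 0], [[-12, 0, -56], 0], [[-14, 0, -68], 0], [[-16, 0, -80], 0], [[-18, 0, -90], 0], [[-20, 0, -100], 0]]}}

```text
time_s: 9.05
tool_pos: [0.5033, -0.1688, 0.0679]
tool_rot: [0.534, -0.534, 0.464, -0.464]
contact_force: [3.2, 0.2, -3.2]
gripper_width: 0.0222
```

Emit:
{"api": "step_arm", "payload": {"targets": [[[-2, 0, -10], 0], [[-4, 0, -20], 0], [[-6, 0, -30], 0], [[-8, 0, -38], 0], [[-9, 0, -43], 0], [[-9, 0, -45], 0], [[-9, 0, -45], 0]]}}

```text
time_s: 9.75
tool_pos: [0.4576, -0.166, 0.0676]
tool_rot: [-0.534, 0.534, -0.464, 0.464]
contact_force: [1.3, -0.6, -1.6]
gripper_width: 0.0217
```

```bash
cat > t.py <<'E'
from h import *
import sys
s=monitor.state(); print(s['time_s'],s['tool_pos'],s['tool_rot'],s['contact_force'],s['wrist_torque'],s['gripper_width'])
n=sys.argv[1]
im=snap('top','t'+n); b=snap('scene','s'+n)[120:380,130:470]; a=im[60:280,170:470]
f=lambda x,w,h:cv2.resize(x,(w,h),interpolation=cv2.INTER_CUBIC)
cv2.imwrite(f'pics/c{n}.png',np.hstack([f(a,400,294),f(b,392,300)[:294]])[:,:,::-1])
hsv=cv2.cvtColor(im,cv2.COLOR_RGB2HSV); m=cv2.inRange(hsv,np.array((105,150,60)),np.array((125,255,255)))
for k in cv2.findContours(m,0,1)[0]:
    if cv2.contourArea(k)>600:
        p=cv2.approxPolyDP(cv2.convexHull(k),3,True)[:,0]; print(cv2.contourArea(k),p.tolist(),'\n z.06',np.round(ray('top',p,.06)[:,:2],3).tolist(),'\n z0',np.round(ray('top',p,0)[:,:2],3).tolist())
E
python3 t.py 4
```

```text
9.75 [ 0.45761545 -0.16603459  0.06764758] [-0.53355968  0.53391324 -0.46400191  0.46363017] [ 1.3265097  -0.55167682 -1.60705907] [-0.00705231 -0.39234162 -0.08402012] 0.021695080139343268
1795.0 [[274, 223], [305, 240], [280, 283], [249, 264]] 
 z.06 [[0.538, 0.115], [0.485, 0.024], [0.362, 0.1], [0.42, 0.19]] 
 z0 [[0.543, 0.12], [0.488, 0.026], [0.36, 0.105], [0.42, 0.198]]
1810.5 [[408, 144], [455, 157], [446, 191], [398, 180]] 
 z.06 [[0.766, -0.293], [0.723, -0.433], [0.62, -0.4], [0.657, -0.258]] 
 z0 [[0.781, -0.305], [0.736, -0.45], [0.629, -0.416], [0.667, -0.268]]
2955.0 [[371, 118], [382, 180], [335, 188], [326, 125]] 
 z.06 [[0.85, -0.185], [0.658, -0.21], [0.638, -0.069], [0.832, -0.048]] 
 z0 [[0.868, -0.192], [0.669, -0.218], [0.647, -0.071], [0.849, -0.049]]
```

View pics/c4.png

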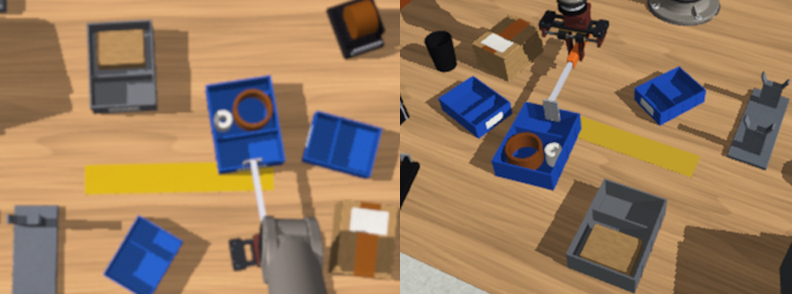

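The tray near-wall middle is now at about x = 0.649–0.658 by the blade and by the top view, flat and about 8° off square. It needs about 19 mm more to reach the band centre line. Then I back the blade off the wall and lift.

Emit:
{"api": "step_arm", "payload": {"targets": [[[-1, 0, -7], 0], [[-2, 0, -14], 0], [[-3, 0, -19], 0], [[-3, 0, -19], 0], [[-3, 0, -19], 0], [[-3, 0, -19], 0]]}}

```text
time_s: 10.45
tool_pos: [0.438, -0.1656, 0.0674]
tool_rot: [-0.533, 0.534, -0.464, 0.463]
contact_force: [0.8, -0.2, -2.7]
gripper_width: 0.0212
```

Emit:
{"api": "step_arm", "payload": {"targets": [[[0, 0, 6], 0], [[0, 0, 15], 0], [[0, 0, 25], 0], [[0, 0, 28], 0], [[0, 0, 28], 0], [[0, -10, 28], 0], [[0, -30, 28], 0], [[0, -60, 28], 0], [[0, -95, 28], 0], [[0, -130, 28], 0]]}}

```text
time_s: 11.45
tool_pos: [0.4657, -0.1617, 0.1994]
tool_rot: [-0.534, 0.534, -0.464, 0.464]
contact_force: [0.2, -0.3, -2.9]
gripper_width: 0.0221
```

```bash
python3 t.py 5
python3 - <<'E'
from h import *
c=eyes.get_calibration('wrist'); snap('wrist','w5'); s=monitor.state(); print(s['joints']); np.save('c5.npy',c['world_from_camera'])
E
```

```text
11.45 [ 0.46568587 -0.16171235  0.19940632] [-0.53357135  0.53380849 -0.4640621   0.46367713] [ 0.23271281 -0.34850413 -2.8557324 ] [-0.02253507 -0.03180721  0.04289786] 0.022065678034493347
1795.0 [[274, 223], [305, 240], [280, 283], [250, 265]] 
 z.06 [[0.538, 0.115], [0.485, 0.024], [0.362, 0.1], [0.417, 0.187]] 
 z0 [[0.543, 0.12], [0.488, 0.026], [0.36, 0.105], [0.417, 0.195]]
1806.5 [[408, 144], [455, 157], [446, 191], [398, 180]] 
 z.06 [[0.766, -0.293], [0.723, -0.433], [0.62, -0.4], [0.657, -0.258]] 
 z0 [[0.781, -0.305], [0.736, -0.45], [0.629, -0.416], [0.667, -0.268]]
2777.0 [[371, 124], [383, 185], [336, 195], [325, 132]] 
 z.06 [[0.831, -0.184], [0.643, -0.213], [0.617, -0.071], [0.81, -0.044]] 
 z0 [[0.849, -0.191], [0.653, -0.221], [0.625, -0.074], [0.826, -0.045]]
[ 0.46509016  0.22129837 -0.29459381  1.98846176  0.08031325  0.93747175
 -1.30140268]
```

View pics/w5.png

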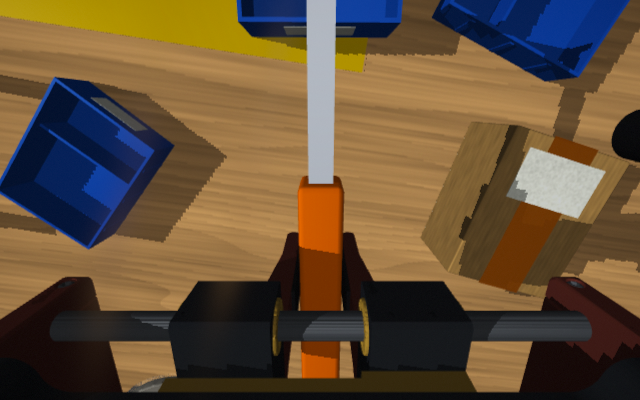

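Top view: near-wall middle at about (0.639,-0.147), and the band there is centred at about x = 0.634. The hook sits in the grip just as before. Carrying it back to the rest.

Emit:
{"api": "step_arm", "payload": {"targets": [[[-15, 0, 2], 1], [[-50, 0, 6], 2], [[-95, 0, 11], 3], [[-140, 0, 16], 4], [[-188, 0, 21], 5], [[-236, 0, 27], 6], [[-284, 0, 32], 7], [[-330, 0, 37], 8], [[-365, 0, 41], 8], [[-390, 0, 44], 8]]}}

```text
time_s: 12.6
tool_pos: [0.454, 0.2328, 0.1963]
tool_rot: [-0.5, 0.501, -0.5, 0.499]
contact_force: [0.0, -0.1, -2.6]
gripper_width: 0.0217
```

Emit:
{"api": "step_arm", "payload": {"targets": [[[-20, 0, 0], 0], [[-50, 0, 0], 0], [[-85, 0, 0], 0], [[-110, 0, 0], 0], [[-125, 0, 0], 0], [[-130, 0, 0], 0], [[-130, 0, 0], 0], [[-130, 0, 0], 0]]}}

```text
time_s: 13.4
tool_pos: [0.4561, 0.3587, 0.1972]
tool_rot: [-0.499, 0.5, -0.5, 0.501]
contact_force: [-0.1, -0.2, -2.7]
gripper_width: 0.0218
```

Emit:
{"api": "step_arm", "payload": {"targets": [[[0, 0, 0], 0], [[0, 0, 0], 0], [[0, 0, 0], 0]]}}

```text
time_s: 13.7
tool_pos: [0.456, 0.3599, 0.1978]
tool_rot: [-0.5, 0.5, -0.5, 0.5]
contact_force: [0.7, 0.8, -2.4]
gripper_width: 0.0217
```

Run:
```python
from h import *
from scipy.spatial.transform import Rotation as R
s=monitor.state(); q=s['tool_rot']; print(s['time_s'],s['tool_pos'],s['joints'],np.round(R.from_quat([*q[1:],q[0]]).as_matrix(),4))
c=eyes.get_calibration('wrist'); im=snap('wrist','w6')
```

```text
13.7 [0.4560438  0.3598876  0.19779354] [-0.35288399  0.40089    -0.54102424  1.78302438  0.2381549   1.02282268
 -2.55545515] [[-7.e-04  4.e-04  1.e+00]
 [-1.e+00 -2.e-04 -7.e-04]
 [ 2.e-04 -1.e+00  4.e-04]]
```

View pics/w6.png

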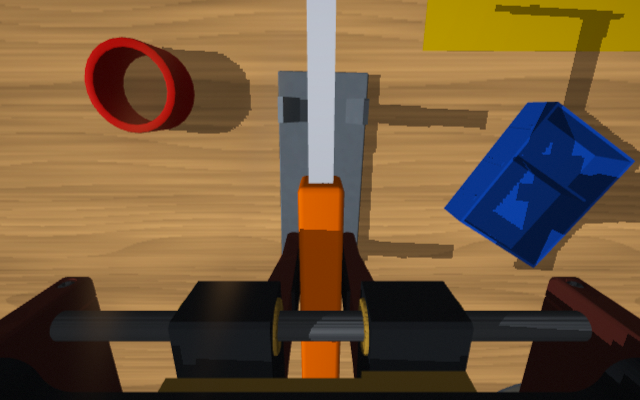

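The wrist view shows the hook over the rest, with the shaft between the fork cheeks at about (321,105). It needs a shift of about 3 mm sideways and 4 mm lengthwise before lowering.

Emit:
{"api": "step_arm", "payload": {"targets": [[[-3, 0, -4], 0], [[-3, 25, -4], 0], [[-3, 55, -4], 0], [[-3, 80, -4], 0], [[-3, 95, -4], 0], [[-3, 104, -4], 0], [[-3, 111, -4], 0], [[-3, 116, -4], 0], [[-3, 116, -4], 0], [[-3, 116, -4], 0]]}}

```text
time_s: 14.75
tool_pos: [0.4521, 0.3639, 0.0823]
tool_rot: [0.5, -0.5, 0.5, -0.5]
contact_force: [-0.6, -0.4, -1.9]
gripper_width: 0.0217
```

Still carrying the weight about 1.5 mm above the seat. Lower 2 mm more and let go.

Emit:
{"api": "step_arm", "payload": {"targets": [[[0, 1, 0], 0], [[0, 2, 0], 0], [[0, 2, 0], 0], [[0, 2, 0], 0]]}}

```text
time_s: 15.15
tool_pos: [0.4521, 0.3638, 0.0806]
tool_rot: [0.5, -0.5, 0.5, -0.5]
contact_force: [-0.6, -1.2, 5.0]
gripper_width: 0.022
```

Emit:
{"api": "step_arm", "payload": {"targets": [[[0, 0, 0], 0], [[0, 0, 0], 0], [[0, 0, 0], 0], [[0, 0, 0], 0], [[0, 0, 0], 0], [[0, 0, 0], 0], [[0, 0, 0], 0], [[0, 0, 0], 0], [[0, 0, 0], 0], [[0, 0, 0], 0]], "claw": 1}}

```text
time_s: 16.15
tool_pos: [0.4518, 0.3635, 0.0796]
tool_rot: [-0.5, 0.5, -0.5, 0.5]
contact_force: [0.7, -0.3, -0.1]
gripper_width: 0.0875
```

Emit:
{"api": "step_arm", "payload": {"targets": [[[0, -10, 0], 0], [[0, -30, 0], 0], [[0, -60, 0], 0], [[0, -100, 0], 0], [[0, -145, 0], 0], [[0, -170, 0], 0], [[0, -170, 0], 0], [[0, -170, 0], 0]]}}

```text
time_s: 16.95
tool_pos: [0.4518, 0.3635, 0.2504]
tool_rot: [0.5, -0.5, 0.5, -0.5]
contact_force: [0.9, -0.9, -1.2]
gripper_width: 0.0877
```

```bash
python3 t.py 7
python3 - <<'E'
from h import *
c=eyes.get_calibration('wrist'); im=snap('wrist','w7'); hsv=cv2.cvtColor(im,cv2.COLOR_RGB2HSV)
m=cv2.inRange(hsv,np.array((4,170,120)),np.array((18,255,255)))
for k in cv2.findContours(m,0,1)[0]:
    if cv2.contourArea(k)>300: b=cv2.boxPoints(cv2.minAreaRect(k)); print(b.tolist(),np.round(ray('wrist',b,.113,c)[:,:2],4).tolist())
a=cv2.imread('pics/c7.png'); w=im[:300,150:500,::-1]; w=cv2.resize(w,None,fx=.85,fy=.85)
out=np.zeros((a.shape[0]+w.shape[0],a.shape[1],3),np.uint8); out[:a.shape[0]]=a; out[a.shape[0]:,:w.shape[1]]=w; cv2.imwrite('pics/f7.png',out)
E
```

```text
16.95 [0.45180939 0.36349716 0.25037488] [ 0.50044296 -0.49960888  0.49981126 -0.5001365 ] [ 0.85078329 -0.87771428 -1.1554635 ] [ 0.04166265  0.03247515 -0.018538  ] 0.0877245675094477
1796.5 [[274, 223], [305, 240], [280, 283], [249, 265]] 
 z.06 [[0.538, 0.115], [0.485, 0.024], [0.362, 0.1], [0.417, 0.19]] 
 z0 [[0.543, 0.12], [0.488, 0.026], [0.36, 0.105], [0.417, 0.198]]
1807.0 [[407, 145], [455, 157], [446, 191], [398, 180]] 
 z.06 [[0.763, -0.29], [0.723, -0.433], [0.62, -0.4], [0.657, -0.258]] 
 z0 [[0.778, -0.302], [0.736, -0.45], [0.629, -0.416], [0.667, -0.268]]
3050.0 [[371, 124], [383, 185], [336, 195], [325, 132]] 
 z.06 [[0.831, -0.184], [0.643, -0.213], [0.617, -0.071], [0.81, -0.044]] 
 z0 [[0.849, -0.191], [0.653, -0.221], [0.625, -0.074], [0.826, -0.045]]
[[309.0, 279.0], [309.0, 141.0], [329.0, 141.0], [329.0, 279.0]] [[0.3421, 0.3764], [0.5013, 0.3747], [0.5013, 0.3546], [0.3421, 0.353]]
```

View pics/f7.png

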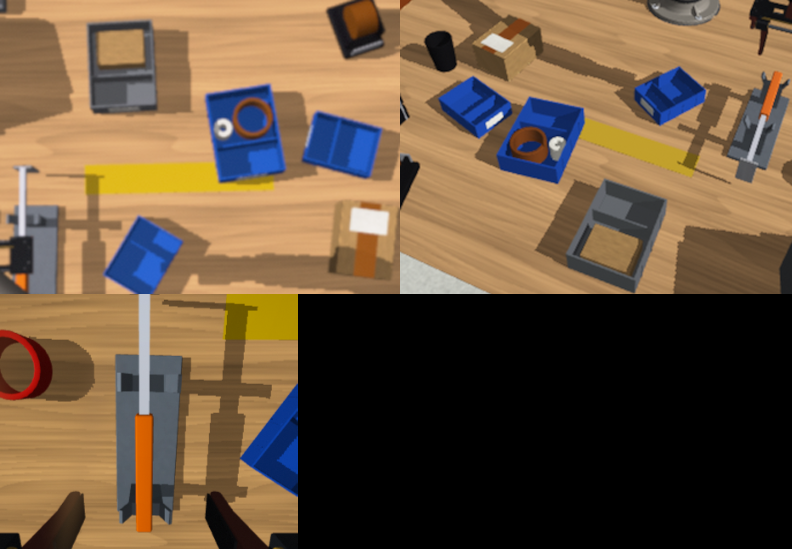

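The combined view shows the hook in both forks (bar at wrist px 309–329, 141–279) and the tray's near wall on the band. Its near corners are at top-view px (336,195) and (383,185). Handing in.

```bash
python3 -c "
from plant import ticket; print(ticket.job_done())"
```

```text
the job is handed in; nothing more can be done
None
```

I lifted the hook off its rest and lowered the blade into the blue tray's front compartment. I then dragged the tray about 13 cm onto the yellow band, laid the hook back in both forks, let go and backed off. The job was handed in at about 17 s, and no verdict is reported.

**Tray:** In the last top view, the middle of its near wall is at about (0.639, -0.147) m. The band there is centred at about x = 0.634 m. The tray is flat and about 0.19 rad off square, against the 0.35 rad allowed.

**Hook:** It lies in both forks at about (0.4515, 0.365) m, within 2 mm of where it was at the start, with no visible yaw.

**Other objects:** The grey tray, carton, tape roll and pen pot look unmoved in the pictures. I did not measure their positions again. The fingers are open and well clear, at 0.25 m height.

**Checks that disagreed:** Partway through the drag, the blade position and the top view differed by about 9 mm on where the near wall was. That is well inside the ±37 mm tolerance. No check failed.

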